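# Lay down the signal flags of an index tray

### The arm

A 6-joint arm with a two-finger parallel gripper is mounted at the origin on the work surface. World frame = base frame: x ahead of the robot, y to its left, z up, the work surface at z = 0. Lengths are in mm, angles in rad, forces in N, time in s.
With the tool pointing down it reaches from about 375 to 975 mm from the base axis. Payload 3.8 kg.
Tool frame: the origin (TCP) lies midway between the tips of the shut fingers; the grasp point (between the pads) lies 19 mm behind it (env.hold_point_z is the distance from the TCP to the grasp point, in mm); z points along the fingers, y is the line along which they close (so a half turn about z gives the same grasp; the last joint's range is limited). The gripper opens to 88 mm and grips with 3 to 60 N. Pads are 18 mm wide; open, the fingers measure 123 mm over their backs; the gripper's body (75 mm by 187 mm) begins 45 mm behind the grasp point.
Start: joints at [1.241, 0.264, 1.604, -0, 1.274, -0.037], TCP at [194.826, 646.267, 238.706] pointing down, gripper open.
Joint ranges: [-2.63, 2.63], [-0.94, 2.18], [0.31, 2.57], [-1.31, 4.45], [0, 2.66], [-2.55, 2.55]. Speed limits (rad/s): [2.57, 2.57, 3.14, 3.14, 3.14, 3.14].

### API

Orientations are given as a unit quaternion [x, y, z, w].
In Python, from cell import env gives the robot as it stands. The module is installed in compiled form; this text tells all that it offers.
- The arm moves only by the tool step_arm, never from a script. Its argument "deltas" is a list of rows, each an object with "linear": the shift along the world's x, y, z in mm, a list of three; "roll": the turn about the world's z in degrees; "gripper": the finger opening in mm, from 0 to 88.1. In form: [{"linear": [tx, ty, tz], "roll": roll, "gripper": gripper}, ...]. A call has 1 to 8 rows; each row shifts and turns the commanded pose from where the row before left it; what a row does not reach is not made up. A row lasts 1/8 s, in which the tool goes at most 62.5 mm and 10.7 degrees, less where a joint would pass 70% of its speed; a pose out of reach is approached as far as the arm can. A call is refused whole if a number of a shift passes 62.5 or a number of a turn 10.7, either way. A call with a gripper value outside its range is refused whole. The fingers move at their own pace and stop on an object; "newtons" is the grip in N (left out, the last holds). Time passes only in rows, so rows that do not move let the fingers close. It gives the time, the measured TCP pose, the force, the opening and the grip force at its end, in the units of the state.
- env.state(): the state, without advancing time (a new reading comes with each control period).
- env.get_image(name): name is "scene" or "top" or "wrist"; returns the picture (480x640x3 uint8, red, green, blue); there is no depth.
- env.calibration(name): a dict with "fov_y" (degrees; the focal length in pixels is half the picture's height over the tangent of half this angle, whatever the lens; pixels are square), "cx", "cy" (the principal point, pixels), "k1" (the pictures are not rectified: a ray, as slopes to the right and down, at radius r is drawn at 1 + k1 r^2 times it, then the intrinsics apply), "position" and "rotation" of the camera in the world. Camera axes: x right, y down, z forward; pixel columns grow to the right and rows downward; lengths in mm; the calibration is good to about 2 mm. A picture is of the moment at which its call begins: read the wrist's pose just before it. calibration takes no time and is no camera call; for the wrist camera it gives the pose at the moment of the call.
- env.job_done(): hands the job in; it is judged then, once.
The state is a dict: "t": time; "qpos": joint angles; "joint_vel": joint speeds; "joint_torque": joint torques, N m; "eef_pos": TCP position; "tcp_rot": TCP orientation; "wrist_force": force on the tool from outside, world axes, zero at the start; "moment": the same for the moment, N m; "opening": opening from 0.0 (shut) to 1.0 (fully open); "grasp_force": force on a finger pad.
Only numpy, scipy, OpenCV 4.12 (cv2) and the standard library are available. Lean on these libraries where they do the work, as an engineer would, in place of code of your own. Each camera call takes 0.05 s, during which the arm holds its last target. There are 200 camera calls.

### The job

On the index tray with the wide bow handle (the wider one; the other has a round knob), run your fingertips lightly along the flag rail, close over it, from the handle end to the back, so that the five small flags are laid down flat towards the back one after another in that order. Only brush the flags: do not grasp or lift anything, do not shove the trays or press hard on them, and leave the other tray's flags standing and everything else where it is.

Things in the scene. Friction and masses are not known exactly. Their poses are not given: they have to be found in the camera images.
- bow_tray: wider of two loose wooden trays full of cards, 300 (own x) x 170 x 85 mm, about 3 kg, 100 mm wide steel bow handle at its -x end, nearest the robot; origin centre of underside, x from handle to back. On its right-hand wall (own y -75) a dark steel rail along x, 20 wide, top at 90 mm, with a row of five hinged flags. Cards (72 mm) and other walls (85 mm) are lower than the rail
- flag1_foot (a point): point on top of the bow tray's rail under the hinge of flag 1 (1 = nearest the handle, 5 = farthest back; 38 mm apart); the hinge is 3 mm above this point. The flag is a plain aluminium tab 30 mm high from the hinge, 10 to 16 mm wide across the rail, 3 mm thick
- flag2_foot (a point): point on top of the bow tray's rail under the hinge of flag 2 (1 = nearest the handle, 5 = farthest back; 38 mm apart); the hinge is 3 mm above this point. The flag is a plain aluminium tab 30 mm high from the hinge, 10 to 16 mm wide across the rail, 3 mm thick
- flag3_foot (a point): point on top of the bow tray's rail under the hinge of flag 3 (1 = nearest the handle, 5 = farthest back; 38 mm apart); the hinge is 3 mm above this point. The flag is a plain aluminium tab 30 mm high from the hinge, 10 to 16 mm wide across the rail, 3 mm thick
- flag4_foot (a point): point on top of the bow tray's rail under the hinge of flag 4 (1 = nearest the handle, 5 = farthest back; 38 mm apart); the hinge is 3 mm above this point. The flag is a plain aluminium tab 30 mm high from the hinge, 10 to 16 mm wide across the rail, 3 mm thick
- flag5_foot (a point): point on top of the bow tray's rail under the hinge of flag 5 (1 = nearest the handle, 5 = farthest back; 38 mm apart); the hinge is 3 mm above this point. The flag is a plain aluminium tab 30 mm high from the hinge, 10 to 16 mm wide across the rail, 3 mm thick
- flag1 (a joint): lean of flag 1 of the bow tray, rad: 0 upright, grows as it tips along the rail towards the tray's back end, 1.5 lying flat on the rail (it cannot tip towards the handle). It starts between 0 and 0.3; light friction (about 0.15 N at its head) keeps it where it is left, and it does not fall by itself
- flag2 (a joint): lean of flag 2 of the bow tray, rad: 0 upright, grows as it tips along the rail towards the tray's back end, 1.5 lying flat on the rail (it cannot tip towards the handle). It starts between 0 and 0.3; light friction (about 0.15 N at its head) keeps it where it is left, and it does not fall by itself
- flag3 (a joint): lean of flag 3 of the bow tray, rad: 0 upright, grows as it tips along the rail towards the tray's back end, 1.5 lying flat on the rail (it cannot tip towards the handle). It starts between 0 and 0.3; light friction (about 0.15 N at its head) keeps it where it is left, and it does not fall by itself
- flag4 (a joint): lean of flag 4 of the bow tray, rad: 0 upright, grows as it tips along the rail towards the tray's back end, 1.5 lying flat on the rail (it cannot tip towards the handle). It starts between 0 and 0.3; light friction (about 0.15 N at its head) keeps it where it is left, and it does not fall by itself
- flag5 (a joint): lean of flag 5 of the bow tray, rad: 0 upright, grows as it tips along the rail towards the tray's back end, 1.5 lying flat on the rail (it cannot tip towards the handle). It starts between 0 and 0.3; light friction (about 0.15 N at its head) keeps it where it is left, and it does not fall by itself
- knob_tray: the narrower index tray, 300 x 140 x 85 mm, about 3 kg, with a round brass knob; same frame; it has four such flags on the rail on its right-hand wall (own y = -60 mm), which are to stay up
- other1 (a joint): lean of flag 1 of the knob tray, rad, 0 upright; starts between 0 and 0.3; leave it alone
- other2 (a joint): lean of flag 2 of the knob tray, rad, 0 upright; starts between 0 and 0.3; leave it alone
- other3 (a joint): lean of flag 3 of the knob tray, rad, 0 upright; starts between 0 and 0.3; leave it alone
- other4 (a joint): lean of flag 4 of the knob tray, rad, 0 upright; starts between 0 and 0.3; leave it alone
- weight: brass card weight, 36 mm across, 28 mm high, lying on the cards in the bow tray (underside 72 mm above the desk); origin under its centre; leave it alone
- stamp: wooden hand stamp, 34 mm across, 70 mm high, on the desk between the trays; leave it alone
- ink_pad: black ink pad, 75 x 55 x 16 mm, on the desk between the trays; leave it alone
- mug: white mug, 80 mm across, 90 mm high, left of the trays; leave it alone
- stapler: steel stapler, 130 x 36 x 45 mm, right of the trays; leave it alone
- glue: white glue bottle, 52 mm across, 120 mm high, behind the trays; leave it alone
- card_pack: pack of cards, 76 x 126 x 30 mm, behind the trays; leave it alone

How it is judged:
By the outcome, as a careful person would: the job done as asked, in the order asked, and still so for the second after the job is handed in, with the robot touching nothing.
It also fails if it takes over 40 s, if anything falls off the work surface, if the arm or the gripper's body presses on something with over 40 N, if the wrist force passes 120 N, or if a joint passes its speed limit or range.

## Working session

There is one attempt and no reset: what is moved stays moved. The work goes in short steps, Python scripts to look and compute and a tool call to move; the robot and the scene stay as the last step left them, time stands still between calls to the robot, and variables do not carry over. Pictures are saved under pics/ and viewed, at most 10 in all, crops included, and the job is handed in when it is done.

Besides the shell and the picture viewer there is one more tool, called after "Emit:" as name([rows], argument=value, ...), one row to a line, values as JSON. step_arm: Moves the arm, as the interface text tells. Its arguments: {"type":"object","properties":{"deltas":{"type":"array","items":{"type":"object","properties":{"linear":{"type":"array","items":{"type":"number"}},"roll":{"type":"number"},"gripper":{"type":"number"}}}},"newtons":{"type":"number"}},"required":["deltas"]}

```bash
mkdir -p pics; cat > h.py <<'E'
from cell import env
import numpy as np, cv2
from scipy.spatial.transform import Rotation as R
def K(c):
    f=240/np.tan(np.radians(c['fov_y'])/2); return np.array([[f,0,c['cx']],[0,f,c['cy']],[0,0,1.]])
def rot(c):
    r=np.array(c['rotation'],float); return r if r.shape==(3,3) else R.from_quat(r).as_matrix()
def pix2w(c,uv,z):
    d=(np.array(uv,float)-[c['cx'],c['cy']])/K(c)[0,0]
    s=d.copy()
    for _ in range(30): s=d/(1+c['k1']*(s@s))
    ray=rot(c)@np.array([s[0],s[1],1]); p=np.array(c['position'],float)
    return p+ray*(z-p[2])/ray[2]
def w2pix(c,P):
    q=rot(c).T@(np.array(P,float)-c['position']); s=q[:2]/q[2]
    return s*(1+c['k1']*(s@s))*K(c)[0,0]+[c['cx'],c['cy']]
def snap(n,f):
    c=env.calibration(n); im=env.get_image(n); cv2.imwrite(f'pics/{f}.png',im[:,:,::-1]); return c,im
E
python3 - <<'E'
from h import *
for n in('top','scene'):
    c,_=snap(n,n+'1'); print(n,c)
print(env.state())
E
```

```text
top {'fov_y': 50.73084347985731, 'cx': 324.29056219685515, 'cy': 232.93391384434616, 'k1': 0.0030386362838475717, 'position': array([4.20696758e+02, 5.41712732e-01, 1.11411692e+03]), 'rotation': array([ 0.70628367, -0.70197315,  0.06146961, -0.06795995])}
scene {'fov_y': 49.908433389600496, 'cx': 312.42798052480055, 'cy': 239.68861369836674, 'k1': -0.13361825039304578, 'position': array([1110.3049849 , -703.03966585,  708.89653016]), 'rotation': array([ 0.84730062,  0.26632886, -0.13635612, -0.43881387])}
{'t': 0.1, 'qpos': array([ 1.24114333e+00,  2.64674602e-01,  1.60522431e+00,  2.91690043e-05,
        1.27372315e+00, -3.69030978e-02]), 'joint_vel': array([-0.00103851, -0.00040494, -0.00449942, -0.00063112, -0.00223634,
       -0.0007403 ]), 'joint_torque': array([ 9.52848723e-05, -5.03616571e+01, -3.58071256e+01,  7.31046963e-02,
        2.33430101e-02, -7.86437863e-05]), 'eef_pos': array([194.58154843, 645.67263364, 237.52177748]), 'tcp_rot': array([ 1.45856977e-01,  9.89305167e-01, -9.95167149e-04, -1.98641144e-04]), 'wrist_force': array([0.30064852, 0.65022423, 0.2544436 ]), 'moment': array([ 0.02426542,  0.01119558, -0.00806684]), 'grasp_force': 0.0, 'opening': 1.005329750932953}
```

View pics/top1.png

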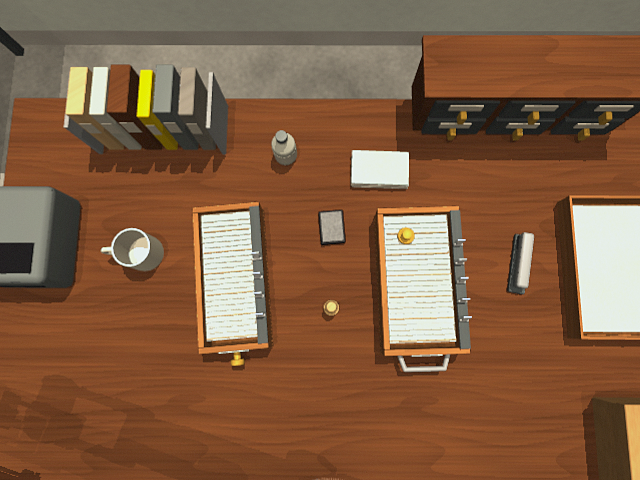

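View pics/scene1.png

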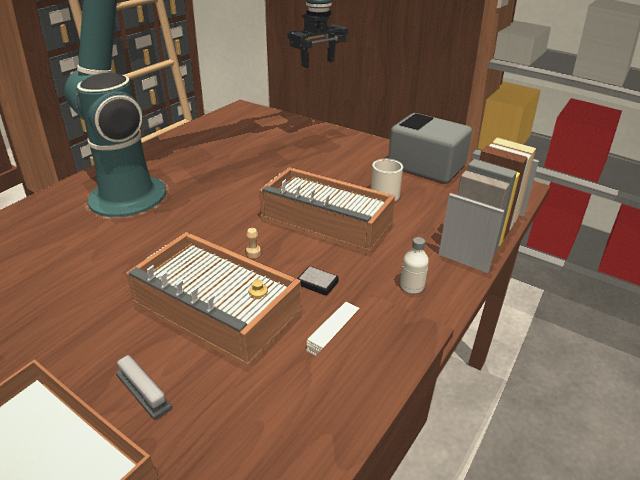

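The top view shows the bow tray at right: handle at (424,365), rail from about (463,350) to (455,208), flags around (465,317) to (459,242). The scene view confirms that five flags are standing. I'll enlarge the rail and warp it to plane coordinates.

```bash
python3 - <<'E'
from h import *
c=env.calibration('top'); im=cv2.imread('pics/top1.png')
for uv in [(378,208),(459,207),(469,353),(384,355)]: print(uv,pix2w(c,uv,85).round(1))
cr=cv2.resize(im[195:385,370:480],None,fx=4,fy=4,interpolation=cv2.INTER_CUBIC)
c2=env.calibration('scene'); im2=cv2.imread('pics/scene1.png')
# crop top: rail strip, plus scene strip
a=cv2.resize(im[200:360,440:480],None,fx=3.7,fy=3.7,interpolation=cv2.INTER_CUBIC)
b=cv2.resize(im2[240:340,120:260],None,fx=4.4,fy=4.4,interpolation=cv2.INTER_CUBIC)
o=np.zeros((600,800,3),np.uint8); o[:a.shape[0],:a.shape[1]]=a; o[:b.shape[0],160:160+b.shape[1]]=b
cv2.imwrite('pics/crop1.png',o)
E
```

```text
(378, 208) [ 664.9 -100.9   85. ]
(459, 207) [ 667.9 -269.4   85. ]
(469, 353) [ 371.8 -276.8   85. ]
(384, 355) [ 366.7 -109.    85. ]
```

View pics/crop1.png

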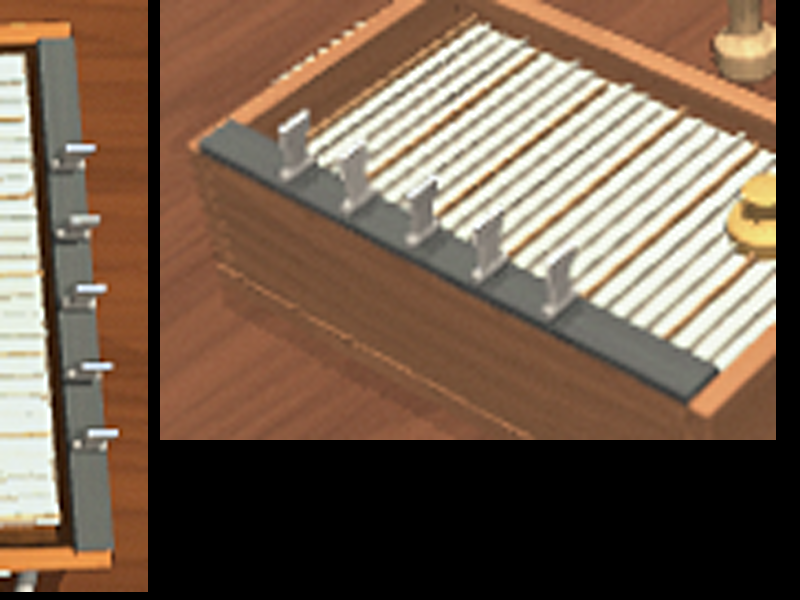

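The crop shows the rail with five flags, with hinges in crop pixels at about (89,444), (84,374), (79,303), (74,233) and (70,164). All of them are near upright. Next I'll turn these into positions.

```bash
python3 - <<'E'
from h import *
c=env.calibration('top'); s=env.calibration('scene')
f=lambda p:(440+p[0]/3.7-.4,200+p[1]/3.7-.4)
print('rail',pix2w(c,f((57,40)),90).round(1),pix2w(c,f((94.5,550)),90).round(1))
for p in [(89,444),(84,374),(79,303),(74,233),(70,164)]: print(pix2w(c,f(p),92).round(1))
g=lambda p:(120+(p[0]-160)/4.4-.4,240+p[1]/4.4-.4)
for p in [(292,175),(353,206),(418,239),(485,274),(556,310)]: print('s',pix2w(s,g(p),92).round(1))
st=env.state(); print(st['eef_pos'],R.from_quat(st['tcp_rot']).as_matrix()[:,1])
E
```

```text
rail [ 659.4 -259.6   90. ] [ 381.1 -268.3   90. ]
[ 436.6 -267.3   92. ]
[ 473.9 -266.2   92. ]
[ 512.2 -265.1   92. ]
[ 550.5 -264.    92. ]
[ 588.8 -263.4   92. ]
s [ 436.1 -269.7   92. ]
s [ 473.5 -268.2   92. ]
s [ 511.7 -266.7   92. ]
s [ 549.9 -265.6   92. ]
s [ 588.4 -264.2   92. ]
[194.58154843 645.67263364 237.52177748] [ 0.28859373  0.9574495  -0.00202699]
```

Emit:
step_arm([
  {"linear":[30,-50,0],"roll":2.3,"gripper":0},
  {"linear":[35,-50,0],"roll":2.3,"gripper":0},
  {"linear":[35,-50,0],"roll":2.3,"gripper":0},
  {"linear":[35,-50,0],"roll":2.3,"gripper":0},
  {"linear":[35,-50,0],"roll":2.3,"gripper":0},
  {"linear":[35,-50,0],"roll":2.3,"gripper":0},
  {"linear":[30,-50,0],"roll":2.3,"gripper":0},
  {"linear":[20,-55,0],"roll":2.3,"gripper":0},
], newtons=5)

```text
t: 1.1
eef_pos: [450.6, 239.5, 238.4]
tcp_rot: [-0.015, 1.0, -0.0, -0.0]
wrist_force: [0.7, -0.6, 0.6]
opening: 0.118
grasp_force: 0.0
```

Emit:
step_arm([
  {"linear":[0,-55,0],"gripper":0},
  {"linear":[0,-58,0],"gripper":0},
  {"linear":[0,-58,0],"gripper":0},
  {"linear":[-5,-58,0],"gripper":0},
  {"linear":[-10,-58,-5],"gripper":0},
  {"linear":[-10,-58,-5],"gripper":0},
  {"linear":[-10,-58,-5],"gripper":0},
  {"linear":[-10,-58,-10],"gripper":0},
])

```text
validation failed for argument at $.de...
```

Emit:
step_arm([
  {"linear":[0,-58,0],"roll":0,"gripper":0},
  {"linear":[0,-60,0],"roll":0,"gripper":0},
  {"linear":[0,-60,0],"roll":0,"gripper":0},
  {"linear":[-5,-60,0],"roll":0,"gripper":0},
  {"linear":[-10,-60,-10],"roll":0,"gripper":0},
  {"linear":[-10,-60,-10],"roll":0,"gripper":0},
  {"linear":[-10,-60,-10],"roll":0,"gripper":0},
  {"linear":[-10,-60,-10],"roll":0,"gripper":0},
])

```text
t: 2.1
eef_pos: [403.9, -238.5, 198.3]
tcp_rot: [-0.014, 1.0, -0.0, 0.0]
wrist_force: [2.0, -0.4, 0.5]
opening: 0.003
grasp_force: 0.0
```

Emit:
step_arm([
  {"linear":[-2,-30,-30],"roll":0,"gripper":0},
  {"linear":[0,0,-40],"roll":0,"gripper":0},
  {"linear":[0,0,-15],"roll":0,"gripper":0},
  {"linear":[0,0,0],"roll":0,"gripper":0},
  {"linear":[0,0,0],"roll":0,"gripper":0},
])

```text
t: 2.72
eef_pos: [403.9, -266.9, 115.1]
tcp_rot: [-0.015, 1.0, -0.001, 0.001]
wrist_force: [0.2, -0.4, 0.8]
opening: 0.002
grasp_force: 0.0
```

```bash
python3 - <<'E'
from h import *
s,im=snap('scene','scene2'); c,im1=snap('top','top2')
b=cv2.resize(im[200:350,100:300],None,fx=4,fy=4,interpolation=cv2.INTER_CUBIC)
cv2.imwrite('pics/crop2.png',b[:,:,::-1])
for i in range(3): print(env.state()['eef_pos'],env.state()['wrist_force'])
E
```

```text
[ 404.11088237 -267.14030465  115.45191362] [ 0.44897079 -0.47152265  0.11426476]
[ 404.11088237 -267.14030465  115.45191362] [ 0.44897079 -0.47152265  0.11426476]
[ 404.11088237 -267.14030465  115.45191362] [ 0.44897079 -0.47152265  0.11426476]
```

View pics/crop2.png

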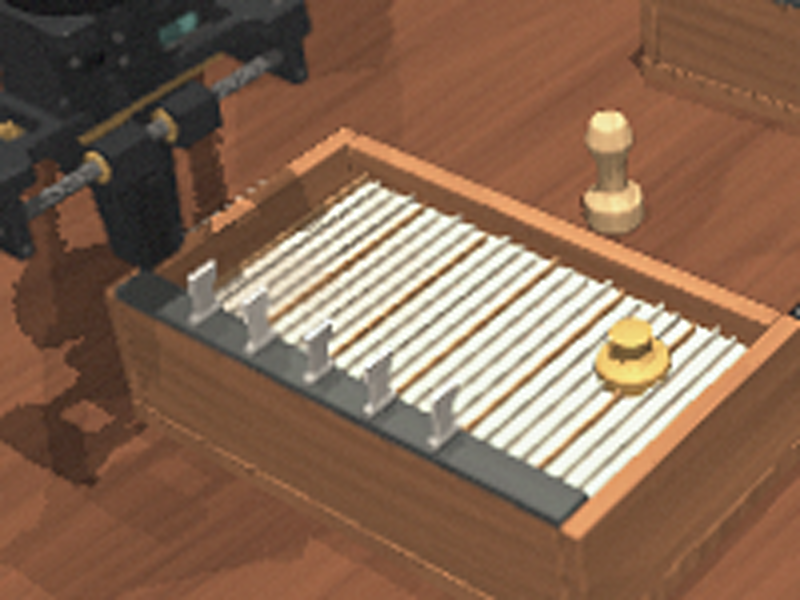

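The fingertips (at (150,265) in the crop) sit over the handle end of the rail, short of flag 1 at (203,290). I'll lower to just above the rail.

Emit:
step_arm([
  {"linear":[0,0,-10],"roll":0,"gripper":0},
  {"linear":[0,0,-5],"roll":0,"gripper":0},
  {"linear":[0,0,-3],"roll":0,"gripper":0},
  {"linear":[0,0,0],"roll":0,"gripper":0},
  {"linear":[0,0,0],"roll":0,"gripper":0},
])

```text
t: 3.45
eef_pos: [402.9, -266.8, 95.8]
tcp_rot: [-0.014, 1.0, -0.0, 0.0]
wrist_force: [1.0, 0.3, -1.1]
opening: 0.002
grasp_force: 0.0
```

Emit:
step_arm([
  {"linear":[4,0,1.3],"roll":0,"gripper":0},
  {"linear":[8,0.2,0],"roll":0,"gripper":0},
  {"linear":[8,0.2,0],"roll":0,"gripper":0},
  {"linear":[8,0.2,0],"roll":0,"gripper":0},
  {"linear":[8,0.2,0],"roll":0,"gripper":0},
  {"linear":[8,0.2,0],"roll":0,"gripper":0},
  {"linear":[8,0.2,0],"roll":0,"gripper":0},
  {"linear":[4,0.1,0],"roll":0,"gripper":0},
])

```text
t: 4.45
eef_pos: [459.5, -265.4, 97.1]
tcp_rot: [-0.014, 1.0, -0.0, 0.0]
wrist_force: [0.4, -0.2, -0.3]
opening: 0.004
grasp_force: 0.0
```

```bash
python3 - <<'E'
from h import *
s,im=snap('scene','scene3')
b=cv2.resize(im[200:350,100:300],None,fx=4,fy=4,interpolation=cv2.INTER_CUBIC)
cv2.imwrite('pics/crop3.png',b[:,:,::-1])
e=[]
for i in range(4):
    env.get_image('top'); q=env.state(); e.append(np.r_[q['eef_pos'],q['wrist_force']])
print(np.mean(e,0).round(2),np.std(e,0).round(2))
E
```

```text
[ 4.5899e+02 -2.6542e+02  9.7010e+01 -5.0000e-02  7.0000e-02  4.3000e-01] [0.22 0.01 0.01 0.41 0.44 0.17]
```

View pics/crop3.png

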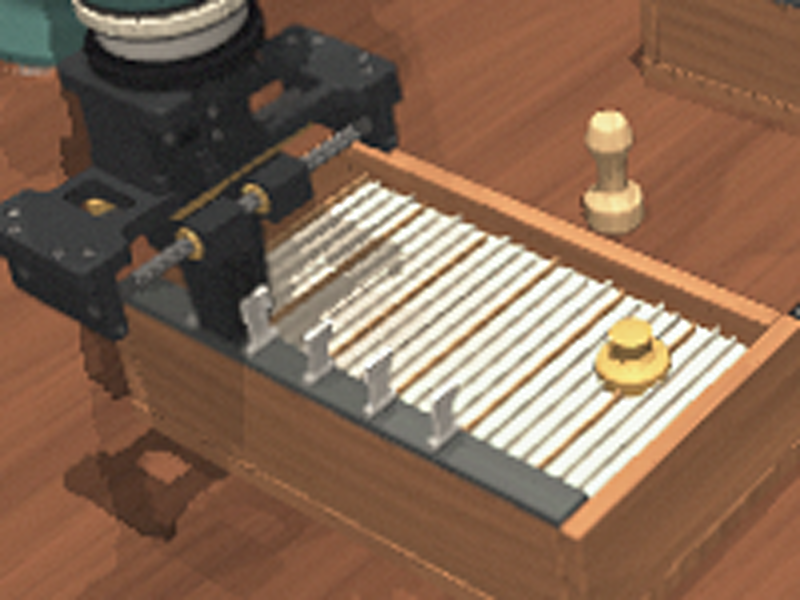

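Flag 1 is down under the fingertips, which are at about (225,335). Flag 2 at (258,320) is just ahead of them and the tray hasn't moved. Contact force is near zero, so I'll carry on at the same height.

Emit:
step_arm([
  {"linear":[8,0.2,0],"roll":0,"gripper":0},
  {"linear":[8,0.2,0],"roll":0,"gripper":0},
  {"linear":[8,0.2,0],"roll":0,"gripper":0},
  {"linear":[8,0.2,0],"roll":0,"gripper":0},
  {"linear":[8,0.2,0],"roll":0,"gripper":0},
  {"linear":[8,0.2,0],"roll":0,"gripper":0},
  {"linear":[8,0.2,0],"roll":0,"gripper":0},
  {"linear":[8,0.2,0],"roll":0,"gripper":0},
])

```text
t: 5.7
eef_pos: [523.8, -263.8, 97.0]
tcp_rot: [-0.014, 1.0, -0.0, 0.0]
wrist_force: [0.0, -0.9, 0.3]
opening: 0.007
grasp_force: 0.0
```

Emit:
step_arm([
  {"linear":[8,0.2,0],"roll":0,"gripper":0},
  {"linear":[8,0.2,0],"roll":0,"gripper":0},
  {"linear":[8,0.2,0],"roll":0,"gripper":0},
  {"linear":[8,0.2,0],"roll":0,"gripper":0},
  {"linear":[8,0.2,0],"roll":0,"gripper":0},
  {"linear":[8,0.2,0],"roll":0,"gripper":0},
  {"linear":[8,0.2,0],"roll":0,"gripper":0},
  {"linear":[8,0.2,0],"roll":0,"gripper":0},
])

```text
t: 6.7
eef_pos: [586.9, -262.2, 97.0]
tcp_rot: [-0.014, 1.0, 0.0, -0.001]
wrist_force: [-0.2, 0.5, 1.2]
opening: 0.004
grasp_force: 0.6
```

Emit:
step_arm([
  {"linear":[8,0.2,0],"roll":0,"gripper":0},
  {"linear":[8,0.2,0],"roll":0,"gripper":0},
  {"linear":[8,0.2,0],"roll":0,"gripper":0},
  {"linear":[8,0.2,0],"roll":0,"gripper":0},
  {"linear":[8,0.2,0],"roll":0,"gripper":0},
  {"linear":[8,0.2,0],"roll":0,"gripper":0},
  {"linear":[0,0,0],"roll":0,"gripper":0},
])

```text
t: 7.58
eef_pos: [635.5, -261.0, 97.0]
tcp_rot: [-0.014, 1.0, -0.0, 0.0]
wrist_force: [0.1, 0.2, 0.5]
opening: 0.008
grasp_force: 0.0
```

Emit:
step_arm([
  {"linear":[6,0,10],"roll":0,"gripper":0},
  {"linear":[0,0,40],"roll":0,"gripper":0},
  {"linear":[0,0,50],"roll":0,"gripper":0},
  {"linear":[0,-50,20],"roll":0,"gripper":0},
  {"linear":[0,-55,0],"roll":0,"gripper":0},
  {"linear":[0,-40,0],"roll":0,"gripper":0},
  {"linear":[0,0,0],"roll":0,"gripper":0},
])

```text
t: 8.45
eef_pos: [640.2, -409.3, 217.6]
tcp_rot: [-0.012, 1.0, -0.001, 0.0]
wrist_force: [-0.3, 0.6, 1.2]
opening: 0.005
grasp_force: 0.0
```

```bash
python3 - <<'E'
from h import *
s,im=snap('scene','scene4'); c,im1=snap('top','top4')
cv2.imwrite('pics/s4.png',im)
a=cv2.resize(im1[200:360,440:480,::-1],None,fx=3.7,fy=3.7,interpolation=cv2.INTER_CUBIC)
b=cv2.resize(im[150:350,110:270,::-1],None,fx=3,fy=3,interpolation=cv2.INTER_CUBIC)
o=np.zeros((600,640,3),np.uint8); o[:a.shape[0],:a.shape[1]]=a; o[:600,160:640]=b
cv2.imwrite('pics/crop4.png',o)
E
```

```text
(no output)
```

View pics/crop4.png

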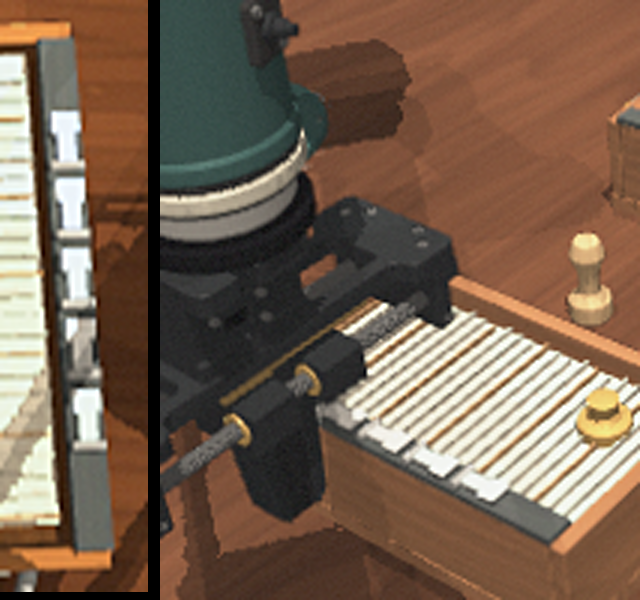

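View pics/top4.png

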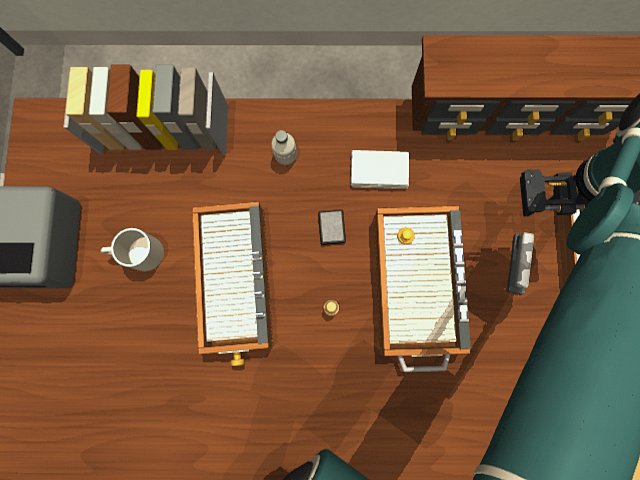

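All five flags lie flat along the rail ((455–463), rows 230–320). The knob tray's four flags still stand and nothing else has moved. The arm is clear, so I'm handing the job in.

```bash
python3 -c "
from cell import env
print(env.job_done())"
```

```text
the job is handed in; nothing more can be done
None
```

I brushed the bow tray's five flags down flat towards the back in order, 1 to 5, in one light pass. In the pictures the trays, the knob tray's flags and everything else are where they were, and I handed the job in at about 8.5 s.

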